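# Load wheel bearings into the press magazine

### The arm

A 6-joint arm with a two-finger parallel gripper is mounted at the origin on the work surface. World frame = base frame: x ahead of the robot, y to its left, z up, the work surface at z = 0. Lengths are in mm, angles in rad, forces in N, time in s.
With the tool pointing down it reaches from about 275 to 750 mm from the base axis. Payload 10.2 kg.
Tool frame: the origin (TCP) lies between the finger pads; the fingertips stand r.finger_overhang ahead of it and the grasp point (between the pads) lies 5 mm behind it (r.finger_overhang is the distance from the TCP to the fingertips, in mm); z points along the fingers, y is the line along which they close (so a half turn about z gives the same grasp; the last joint's range is limited). The gripper opens to 88 mm and grips with 3 to 60 N. Pads are 18 mm wide; open, the fingers measure 123 mm over their backs; the gripper's body (75 mm by 187 mm) begins 45 mm behind the grasp point.
Start: joints at [1.025, 0.313, 1.498, -0, 1.331, -0.223], TCP at [166.555, 497.886, 252.72] pointing down, gripper open.
Joint ranges: [-2.94, 2.94], [-0.97, 2.17], [0.19, 2.56], [-1.23, 4.37], [0.02, 3.11], [-2.88, 2.88]. Speed limits (rad/s): [2.39, 2.39, 3.01, 3.14, 3.14, 3.14].

### API

Orientations are given as a unit quaternion [x, y, z, w].
In Python, from workcell import monitor, vision, hand_in, models, r gives the robot as it stands.
- The arm moves only by the tool drive_tool, never from a script. Its arguments are lists of equal length, an entry for each row: "slide": the shift along the tool's x, y, z in units of 25 mm (1.0 is 25 mm), a list of three; "roll": the turn about the tool's z in units of 5 degrees (1.0 is 5 degrees). A call has 1 to 12 rows; each row is the pose to reach, as a shift and turn from the pose commanded when the call began, along the tool's axes at that moment; what a row does not reach only later rows make up. A row lasts 1/12 s, in which the tool goes at most 41.7 mm and 7.16 degrees, less where a joint would pass 70% of its speed; a pose out of reach is approached as far as the arm can. A call with a gripper value outside its range is refused whole. "hand" is the opening in per cent of the stroke, from 0 (shut) to 100 (fully open), set as the call begins (left out, the last holds). The fingers move at their own pace and stop on an object; "newtons" is the grip in N (left out, the last holds). Time passes only in rows, so rows that repeat a pose let the fingers close. It gives the time, the measured TCP pose, the force, the opening and the grip force at its end, in the units of the state.
- monitor.observe(): the state, without advancing time (a new reading comes with each control period).
- vision.capture(name): name is "side" or "top" or "wrist"; returns a dict with "frame" (400x640x3 uint8, red, green, blue), "mtx" (3x3 intrinsics, pixels), "k1" (the pictures are not rectified: a ray, as slopes to the right and down, at radius r is drawn at 1 + k1 r^2 times it, then the intrinsics apply), "R" (3x3) and "t" (3): a world point X has camera coordinates R X + t. Camera axes: x right, y down, z forward; pixel columns grow to the right and rows downward; lengths in mm; the calibration is good to about 2 mm. A picture is of the moment at which its call begins. There is no depth.
- hand_in(): hands the job in; it is judged then, once.
Trained networks look in the newest picture that a camera, given by its name, has taken for a name from the list of things; names that differ only in an ending like _2 or _b are one class to them, and where a whole thing is asked for, a point or a joint stands for the part that bears it (a point fixed in the world has none). Each returns a list of dicts, best first, with "conf" (0 to 1); they miss things now and then, are a little off and sometimes report something else, mostly with a low value. They report only what shows in the picture. A call takes as long as a camera call. They do not tell look-alikes from the thing itself.
- models.find_in(target, camera): "at" ([x, y, z] in mm, in world coordinates, good to about 4 mm: the middle of the surface that is visible of it).
- models.masks_of(target, camera): "region" (400x640 bool, what is visible of it).
- models.landmark_of(target, camera): "at" ([x, y, z] in mm, in world coordinates, good to about 4 mm: a listed point, or the origin of a listed thing).
The state is a dict: "time_s": time; "qpos": joint angles; "qd": joint speeds; "effort": joint torques, N m; "tool_pos": TCP position; "ee_rot": TCP orientation; "wrist_force": force on the tool from outside, world axes, zero at the start; "wrist_torque": the same for the moment, N m; "finger_gap": finger opening in mm; "gripper_force": force on a finger pad.
Only numpy, scipy, OpenCV 4.12 (cv2) and the standard library are available. Lean on these libraries where they do the work, as an engineer would, in place of code of your own. Each camera call takes 0.05 s, during which the arm holds its last target. There are 200 camera calls.

### The job

Load the two middle-sized (52 mm) sealed wheel bearings into the spring-loaded magazine, one at a time: lay one flat in the mouth between the four guide rods, then press it down from above until the two sprung lips snap over it and hold it down, then do the same with the other on top of it.

Things in the scene. Friction and masses are not known exactly. Their poses are not given: they have to be found in the camera images.
- bearing_a: One of two alike sealed wheel bearings lying flat on the bench: steel disc, 52 mm diameter, 21 mm thick, 170 g, black seal on the faces, bore closed by a black plug, so its top is flat and solid. Origin: centre of the underside, z up; yaw means nothing.
- bearing_b: The other 52 mm bearing, the same as bearing_a, origin as there. Not part of the job: a smaller bearing (35 mm diameter, 11 mm thick), a larger one (72 mm, 19 mm thick) and an open aluminium spacer ring (52 mm, 30 mm tall) that lie about.
- magazine: Fixed magazine: base 100 (x) by 140 mm (y), four 8 mm rods round an upright stack, flared from 97 mm up to their tops at 118 mm, leaving 41 mm wide openings to its +x and -x for fingers holding a bearing. At +y and -y, 96 mm high posts carry sprung lips: sloping above, flat underside 76 mm up, noses 22 mm from the axis. Origin: centre of the base's underside, on bench and stack axis; z up.
- follower (a joint): Sprung black plate under the stack, m downwards: 0 empty, 0.021 with one bearing held under the lips, 0.042 with two, 0.056 at its stop. A bearing let go in the mouth rests on the lips' slopes, underside 85 mm, top 106 mm above the bench. Press its middle (about 15 N) until its top is about 70 mm up, fingers within 20 mm of the axis along y; let go, it rises to the lips and stays.
Not all that is in view belongs to the job. What is shaped like the bearing_b but orange or yellow is not meant.

How it is judged (in metres and radians):
On the way:
1. one of the two bearings alone is held under the lips of the magazine (((horizontal distance between bearing_a and magazine below 0.007 m and z of bearing_a in the frame of magazine between 0.028 and 0.06 m and angle between the z axis of bearing_a and the z axis of magazine, either way round below 0.17 rad) or (horizontal distance between bearing_b and magazine below 0.007 m and z of bearing_b in the frame of magazine between 0.028 and 0.06 m and angle between the z axis of bearing_b and the z axis of magazine, either way round below 0.17 rad)) and value of joint follower between 0.017 and 0.026 m), for 0.2 s.
At the end, for the whole second after the job is handed in: Both 52 mm bearings lie one on the other inside the magazine, held under the lips and at rest: each within 7 mm of the magazine's axis, flat within about 10 degrees, its underside 28 to 60 mm above the magazine's underside, and the follower 37 to 48 mm down (horizontal distance between each of bearing_a, bearing_b and magazine below 0.007 m and z of bearing_a in the frame of magazine between 0.028 and 0.06 m and angle between the z axis of each of bearing_a, bearing_b and the z axis of magazine, either way round below 0.17 rad and z of bearing_b in the frame of magazine between 0.028 and 0.06 m and value of joint follower between 0.037 and 0.048 m and linear speed of each of bearing_a, bearing_b below 0.02 m/s); the robot touches nothing.
It also fails if it takes over 59 s, if anything falls off the work surface, if the arm or the gripper's body presses on something with over 40 N, if the wrist force passes 120 N, or if a joint passes its speed limit or range.

## Working session

There is one attempt and no reset: what is moved stays moved. The work goes in short steps, Python scripts to look and compute and a tool call to move; the robot and the scene stay as the last step left them, time stands still between calls to the robot, and variables do not carry over. Pictures are saved under pics/ and viewed, at most 10 in all, crops included, and the job is handed in when it is done.

Besides the shell and the picture viewer there is one more tool, called after "Call:" as a command line: name --pt "numbers of a row" for each row, then --argument value for the rest. drive_tool: Moves the arm, as the interface text tells. Its arguments: {"type":"object","properties":{"slide":{"type":"array"},"roll":{"type":"array"},"hand":{"type":"number"},"newtons":{"type":"number"}},"required":["slide","roll"]}

```bash
mkdir -p pics; cat > h.py <<'E'
from workcell import monitor, vision, hand_in, models, r
import numpy as np, cv2
def proj(c,X):
    p=c["R"]@np.array(X,float)+np.array(c["t"]).ravel(); s=p[:2]/p[2]; s=s*(1+c["k1"]*(s@s)); return (c["mtx"]@[s[0],s[1],1])[:2]
def ray(c,uv,z):
    K=c["mtx"]; d=np.array([(uv[0]-K[0,2])/K[0,0],(uv[1]-K[1,2])/K[1,1]]); s=d.copy()
    for _ in range(20): s=d/(1+c["k1"]*(s@s))
    R=np.array(c["R"]);t=np.array(c["t"]).ravel(); o=-R.T@t; v=R.T@np.array([s[0],s[1],1]); return o+v*(z-o[2])/v[2]
E
python3 - <<'E'
from h import *
for n in("top","side"):
    c=vision.capture(n); cv2.imwrite(f"pics/{n}0.png",c["frame"][:,:,::-1])
    for t in("bearing_a","magazine","follower"):
        for d in models.find_in(t,n): print(n,t,np.round(d["at"]),round(d["conf"],2), np.round(proj(c,d["at"])))
    for d in models.landmark_of("magazine",n): print(n,"lm",np.round(d["at"],1),d["conf"])
s=monitor.observe(); print(s, r.finger_overhang)
E
```

```text
top bearing_a [374. -76.  18.] 0.95 [361. 267.]
top bearing_a [486. -72.  20.] 0.83 [358. 213.]
top bearing_a [496.  29.  22.] 0.66 [310. 209.]
top bearing_a [ 655. -260.   18.] 0.62 [443. 133.]
top magazine [575. 218.  18.] 0.66 [220. 173.]
top follower [585. 224.  75.] 0.85 [210. 164.]
top lm [584.5 222.1  -0.8] 0.85
side bearing_a [482. -63.  18.] 0.87 [335. 176.]
side bearing_a [377. -65.  22.] 0.83 [389. 174.]
side bearing_a [494.  38.  18.] 0.69 [329. 218.]
side bearing_a [ 654. -254.   23.] 0.68 [254. 110.]
side magazine [577. 238.  20.] 0.72 [276. 326.]
side follower [586. 224.  74.] 0.87 [268. 302.]
side lm [585.  220.4   0.9] 0.65
{'time_s': 0.5, 'qpos': array([ 1.02460905e+00,  3.12908286e-01,  1.49773530e+00, -3.53638020e-05,
        1.33103223e+00, -2.23398040e-01]), 'qd': array([-0.00093824,  0.00070793, -0.00191286, -0.00063106,  0.00151792,
        0.00033999]), 'effort': array([-2.04685994e-04, -4.01886857e+01, -2.52287167e+01,  6.94468338e-02,
        3.22888093e-02, -5.15046702e-05]), 'tool_pos': array([166.54703197, 497.86645581, 252.70263056]), 'ee_rot': array([ 1.60690713e-01,  9.87004809e-01, -4.49869483e-05,  3.12127975e-07]), 'wrist_force': array([0.34553982, 0.25275661, 0.15116271]), 'wrist_torque': array([ 0.04057539,  0.03454556, -0.05706771]), 'gripper_force': 0.0, 'finger_gap': 88.13028656473207} 14.0
```

```bash
python3 - <<'E'
import cv2,numpy as np
a=cv2.imread("pics/top0.png")[100:300,180:480];b=cv2.imread("pics/side0.png")[80:380,200:460]
cv2.imwrite("pics/t1.png",cv2.resize(a,(780,520),interpolation=cv2.INTER_CUBIC))
cv2.imwrite("pics/s1.png",cv2.resize(b,(520,600),interpolation=cv2.INTER_CUBIC))
E
```

```text
(no output)
```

View pics/t1.png

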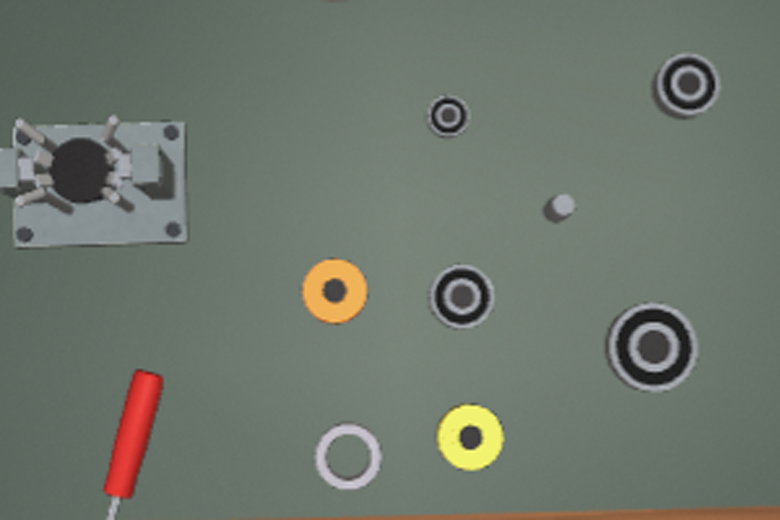

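View pics/s1.png

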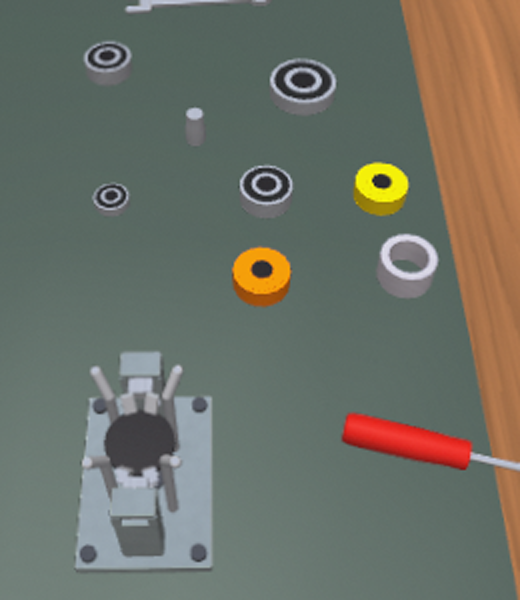

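Target steel bearings: crop top (462,296) and (687,84), i.e. about (486,-70) and (655,-258). The orange and yellow discs, small bearing, large bearing and ring are not wanted. The magazine is at about (585,222) with nearly zero yaw.

```bash
cat >> h.py <<'E'
from scipy.spatial.transform import Rotation as Ro
def plan(target,yaw=0.0):
    s=monitor.observe(); R=Ro.from_quat(s["ee_rot"]).as_matrix()
    cur=np.arctan2(R[1,1],R[0,1]); d=R.T@(np.array(target)-s["tool_pos"])
    dy=(cur-yaw+np.pi/2)%np.pi-np.pi/2
    print("t",round(s["time_s"],2),"pos",np.round(s["tool_pos"],1),"yaw",round(np.degrees(cur),2),"slide",np.round(d/25,2),"roll",round(np.degrees(dy)/5,2),"rows",np.linalg.norm(d)/41.7)
def cents(n,z=21):
    c=vision.capture(n)
    for d in models.masks_of("bearing_a",n):
        m=d["region"]; ys,xs=np.nonzero(m); col=c["frame"][m].mean(0)
        print(n,"mask",round(d["conf"],2),np.round([xs.mean(),ys.mean()]),m.sum(),np.round(col),np.round(ray(c,(xs.mean(),ys.mean()),z),1))
    return c
E
python3 - <<'E'
from h import *
cents("top",18);cents("side",15)
c=vision.capture("top")
for i in range(1):
    for d in models.masks_of("magazine","top")[:1]:
        m=d["region"].astype(np.uint8); print(cv2.minAreaRect(cv2.findNonZero(m)))
# base corner pixels from the zoomed view (crop/2.6+offset), top of plate ~z=10
for p in ((14,123),(185,122),(187,243),(15,247)):
    print(np.round(ray(c,(p[0]/2.6+180,p[1]/2.6+100),10),1))
plan([486,-70,200])
E
```

```text
top mask 0.98 [360. 267.] 514 [209. 209. 102.] [373.6 -74.   18. ]
top mask 0.63 [443. 132.] 501 [92. 93. 95.] [ 656.4 -259.    18. ]
top mask 0.62 [357. 214.] 467 [94. 95. 97.] [484.6 -69.6  18. ]
top mask 0.59 [309. 211.] 442 [212. 160.  84.] [491.6  31.1  18. ]
top mask 0.33 [216. 170.] 3288 [114. 120. 121.] [581.9 225.   18. ]
side mask 0.95 [390. 174.] 547 [195. 185.  15.] [373.9 -70.   15. ]
side mask 0.73 [254. 111.] 429 [106. 108. 114.] [ 657.1 -259.1   15. ]
side mask 0.64 [330. 218.] 711 [198. 125.  19.] [492.4  35.4  15. ]
side mask 0.61 [333. 175.] 547 [102. 104. 110.] [485.2 -66.8  15. ]
((213.78643798828125, 169.8115234375), (49.0921745300293, 75.55419158935547), 88.40885925292969)
[634.  292.5  10. ]
[632.5 152.3  10. ]
[532.4 151.1  10. ]
[531.5 290.7  10. ]
t 0.8 pos [166.6 497.9 252.7] yaw 71.51 slide [-19.32 -17.49   2.11] roll 14.3 rows 15.676141611536098
```

```bash
python3 - <<'E'
from h import *
plan([584,221,290])
E
```

```text
t 0.8 pos [166.6 497.9 252.7] yaw 71.51 slide [-19.35  -5.21  -1.49] roll 14.3 rows 12.045757813006107
```

Call:
drive_tool --pt "-9.7 -2.6 -1.5" --pt "-19.35 -5.2 -1.5" --pt "-19.35 -5.2 -1.5" --pt "-19.35 -5.2 -1.5" --pt "-19.35 -5.2 -1.5" --pt "-19.35 -5.2 -1.5" --pt "-19.35 -5.2 -1.5" --pt "-19.35 -5.2 -1.5" --pt "-19.35 -5.2 -1.5" --pt "-19.35 -5.2 -1.5" --pt "-19.35 -5.2 -1.5" --pt "-19.35 -5.2 -1.5" --roll '[14.3,14.3,14.3,14.3,14.3,14.3,14.3,14.3,14.3,14.3,14.3,14.3]'

```text
time_s: 1.8
tool_pos: [583.5, 220.9, 290.2]
ee_rot: [0.707, 0.707, 0.0, 0.0]
wrist_force: [-0.1, 0.8, -0.5]
finger_gap: 88.0
gripper_force: 0.0
```

Call:
drive_tool --pt "0 0 0" --pt "0 0 0" --pt "0 0 0" --roll '[0,0,0]'

```text
time_s: 2.05
tool_pos: [581.6, 222.8, 289.8]
ee_rot: [0.707, 0.707, -0.0, -0.0]
wrist_force: [-0.2, -0.1, 0.1]
finger_gap: 88.0
gripper_force: 0.0
```

```bash
python3 - <<'E'
from h import *
plan([584,221,290])
c=vision.capture("wrist"); f=c["frame"][:,:,::-1].copy()
for t in("magazine","follower"):
    for d in models.find_in(t,"wrist"): print(t,np.round(d["at"],1),round(d["conf"],2))
for d in models.landmark_of("magazine","wrist"): print("lm",np.round(d["at"],1),d["conf"])
# overlay predicted follower circle / base rectangle
for z,P in((10,[(50,70),(50,-70),(-50,-70),(-50,70)]),):
    q=np.array([proj(c,(584+a,221+b,z)) for a,b in P]).astype(np.int32); cv2.polylines(f,[q],True,(0,0,255),1)
cv2.imwrite("pics/w1.png",f)
for d in models.masks_of("follower","wrist")[:2]:
    m=d["region"]; ys,xs=np.nonzero(m); print(m.sum(), xs.mean(),ys.mean(), ray(c,(xs.mean(),ys.mean()),75))
E
```

```text
t 2.05 pos [581.6 222.8 289.8] yaw 0.01 slide [-0.07  0.09 -0.01] roll 0.0 rows 0.07127871905211156
magazine [585.2 228.2  27. ] 0.7
follower [580.7 223.2  74.8] 0.59
lm [581.4 220.7  -5.4] 0.68
1207 321.11930405965205 170.34134217067108 [583.56975779 220.88236843  75.        ]
```

View pics/w1.png

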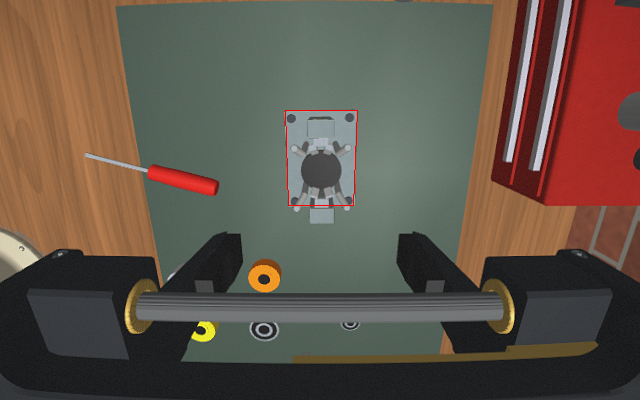

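The overlay with centre (584,221) and yaw 0 fits the magazine's base plate (px 286-357 × 111-206). The bearings and orange/yellow discs show at the lower edge.

Call:
drive_tool --pt "-11.65 -3.86 6.4" --pt "-11.65 -3.86 6.4" --pt "-11.65 -3.86 6.4" --pt "-11.65 -3.86 6.4" --pt "-11.65 -3.86 6.4" --pt "-11.65 -3.86 6.4" --pt "-11.65 -3.86 6.4" --pt "-11.65 -3.86 6.4" --pt "-11.65 -3.86 6.4" --pt "-11.65 -3.86 6.4" --pt "-11.65 -3.86 6.4" --pt "-11.65 -3.86 6.4" --roll '[0,0,0,0,0,0,0,0,0,0,0,0]'

```text
time_s: 3.3
tool_pos: [486.3, -67.7, 131.0]
ee_rot: [0.707, 0.708, 0.0, 0.001]
wrist_force: [0.4, 0.3, 0.4]
finger_gap: 88.0
gripper_force: 0.0
```

```bash
python3 - <<'E'
from h import *
plan([485,-68.5,130])
c=cents("wrist",18); f=c["frame"][:,:,::-1].copy()
a=np.linspace(0,2*np.pi,40)
q=np.array([proj(c,(485+26*np.cos(x),-68.5+26*np.sin(x),21)) for x in a]).astype(np.int32); cv2.polylines(f,[q],True,(0,0,255),1)
cv2.imwrite("pics/w2.png",f)
plan([485,-68.5,15.5])
E
```

```text
t 3.3 pos [486.3 -67.7 131. ] yaw 0.08 slide [-0.03 -0.05  0.04] roll 0.02 rows 0.04435861395661594
wrist mask 0.91 [196. 199.] 2844 [194. 190.  45.] [374.2 -73.3  18. ]
wrist mask 0.86 [326.  75.] 3544 [210. 153.  59.] [491.6  31.5  18. ]
wrist mask 0.69 [318. 197.] 2701 [ 97. 100. 103.] [485.1 -70.5  18. ]
t 3.4 pos [486.3 -67.6 130.8] yaw 0.12 slide [-0.03 -0.06  4.61] roll 0.02 rows 2.7659534749685055
```

View pics/w2.png

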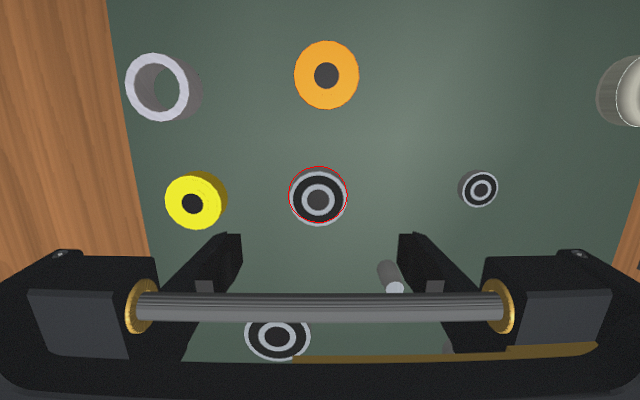

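The steel bearing (px 318,197) lies about 2 mm in -y of the overlay. It is at (485,-70.5), so I grasp there.

Call:
drive_tool --pt "-0.11 -0.05 1.5" --pt "-0.11 -0.05 3.0" --pt "-0.11 -0.05 4.0" --pt "-0.11 -0.05 4.5" --pt "-0.11 -0.05 4.58" --pt "-0.11 -0.05 4.58" --pt "-0.11 -0.05 4.58" --roll '[0,0,0,0,0,0,0]'

```text
time_s: 3.98
tool_pos: [484.9, -70.9, 15.9]
ee_rot: [0.707, 0.708, 0.0, 0.0]
wrist_force: [0.4, 0.5, -0.3]
finger_gap: 88.4
gripper_force: 0.0
```

Call:
drive_tool --pt "0 0 0" --pt "0 0 0" --pt "0 0 0" --pt "0 0 0" --pt "0 0 0" --pt "0 0 0" --pt "0 0 0" --pt "0 0 0" --roll '[0,0,0,0,0,0,0,0]' --hand 50 --newtons 30

```text
time_s: 4.65
tool_pos: [484.4, -71.5, 15.6]
ee_rot: [0.707, 0.707, 0.0, 0.0]
wrist_force: [0.4, 0.4, 2.2]
finger_gap: 51.6
gripper_force: 30.0
```

Call:
drive_tool --pt "0 0 -1.0" --pt "0 0 -2.5" --pt "0 0 -4.0" --pt "2 0.6 -5.5" --pt "4 1.4 -6.2" --pt "11.7 3.98 -6.2" --pt "11.7 3.98 -6.2" --pt "11.7 3.98 -6.2" --pt "11.7 3.98 -6.2" --pt "11.7 3.98 -6.2" --pt "11.7 3.98 -6.2" --pt "11.7 3.98 -6.2" --roll '[0,0,0,0,0,0,0,0,0,0,0,0]'

```text
time_s: 5.65
tool_pos: [584.0, 225.7, 169.9]
ee_rot: [0.705, 0.709, 0.0, -0.0]
wrist_force: [0.8, 1.1, -2.8]
finger_gap: 51.5
gripper_force: 30.0
```

Call:
drive_tool --pt "0 0 0" --pt "0 0 0" --pt "0 0 0" --roll '[0,0,0]'

```text
time_s: 5.9
tool_pos: [583.6, 219.9, 170.3]
ee_rot: [0.708, 0.707, -0.0, -0.0]
wrist_force: [0.2, 0.4, -1.0]
finger_gap: 51.1
gripper_force: 30.0
```

```bash
cat > look.py <<'E'
from h import *
import sys
plan([584,221,101])
c=cents("wrist",float(sys.argv[2])); w=c["frame"]
for n in("top","side"): cents(n,float(sys.argv[2]))
s=vision.capture("side")["frame"]
im=np.vstack([cv2.resize(w[:,120:520],(600,300))*0+cv2.resize(w[50:250,120:520],(600,300)),cv2.resize(s[200:360,180:500],(600,300))])
cv2.imwrite(sys.argv[1],im[:,:,::-1])
E
python3 look.py pics/w3.png 176
```

```text
t 5.9 pos [583.6 219.9 170.3] yaw -0.07 slide [0.05 0.02 2.77] roll -0.01 rows 1.6622661845685038
wrist mask 0.63 [319. 252.] 7561 [101. 105. 107.] [583.4 226.6 176. ]
wrist mask 0.59 [251. 335.] 711 [194. 128.  41.] [545.1 174.5 176. ]
top mask 0.79 [360. 268.] 505 [198. 198.  91.] [383.  -56.9 176. ]
top mask 0.75 [443. 133.] 491 [82. 83. 84.] [ 616.4 -209.9  176. ]
top mask 0.69 [308. 212.] 468 [196. 142.  75.] [480.4  31.5 176. ]
top mask 0.45 [212. 155.] 88 [94. 94. 96.] [581.8 196.5 176. ]
side mask 0.75 [262. 270.] 1236 [105. 107. 114.] [583.  230.3 176. ]
side mask 0.64 [391. 174.] 602 [191. 182.  20.] [409.9  73.3 176. ]
```

View pics/w3.png

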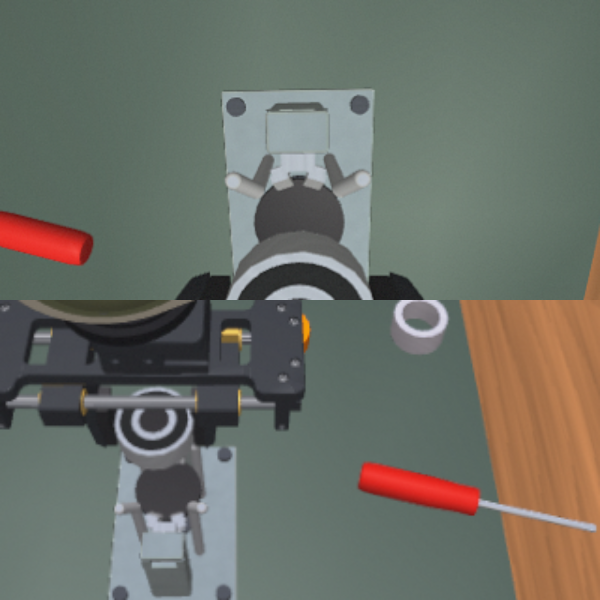

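The bearing is held flat over the mouth; the axis is in line. Descending.

Call:
drive_tool --pt "0.05 0.02 0.5" --pt "0.05 0.02 1.0" --pt "0.05 0.02 1.5" --pt "0.05 0.02 1.8" --pt "0.05 0.02 2.1" --pt "0.05 0.02 2.3" --pt "0.05 0.02 2.3" --roll '[0,0,0,0,0,0,0]'

```text
time_s: 6.83
tool_pos: [583.9, 222.2, 111.9]
ee_rot: [0.707, 0.707, -0.001, -0.0]
wrist_force: [-0.4, -0.4, -1.5]
finger_gap: 51.4
gripper_force: 30.0
```

Call:
drive_tool --pt "0 0 0.15" --pt "0 0 0.3" --pt "0 0 0.4" --pt "0 0 0.4" --roll '[0,0,0,0]'

```text
time_s: 7.17
tool_pos: [584.1, 222.2, 102.6]
ee_rot: [0.707, 0.707, -0.0, -0.0]
wrist_force: [0.4, 0.3, -1.8]
finger_gap: 51.2
gripper_force: 30.0
```

Call:
drive_tool --pt "0 0 0.06" --pt "0 0 0.06" --pt "0 0 0.06" --roll '[0,0,0]'

```text
time_s: 7.42
tool_pos: [584.4, 222.2, 101.7]
ee_rot: [0.707, 0.707, 0.0, 0.0]
wrist_force: [-0.1, 0.0, -2.4]
finger_gap: 51.1
gripper_force: 30.0
```

Call:
drive_tool --pt "0 0 0" --pt "0 0 0" --pt "0 0 0" --pt "0 0 0" --pt "0 0 0" --pt "0 0 0" --roll '[0,0,0,0,0,0]' --hand 80

```text
time_s: 7.92
tool_pos: [584.4, 222.3, 101.7]
ee_rot: [0.707, 0.707, 0.0, 0.0]
wrist_force: [-0.2, -0.9, -0.0]
finger_gap: 70.3
gripper_force: 0.0
```

Call:
drive_tool --pt "0 0 -0.5" --pt "0 0 -1.2" --pt "0 0 -2.0" --pt "0 0 -2.0" --pt "0 0 -2.0" --roll '[0,0,0,0,0]'

```text
time_s: 8.33
tool_pos: [584.7, 222.4, 152.9]
ee_rot: [0.707, 0.707, 0.001, 0.001]
wrist_force: [-1.0, -0.7, -0.1]
finger_gap: 70.6
gripper_force: 0.0
```

Call:
drive_tool --pt "0 0 0" --pt "0 0 0" --pt "0 0 0" --pt "0 0 0" --pt "0 0 0" --pt "0 0 0" --roll '[0,0,0,0,0,0]' --hand 0

```text
time_s: 8.83
tool_pos: [584.3, 222.2, 151.3]
ee_rot: [0.707, 0.707, -0.0, -0.0]
wrist_force: [0.1, 0.4, -0.1]
finger_gap: 32.5
gripper_force: 0.0
```

```bash
python3 look.py pics/w4.png 104
```

```text
t 8.83 pos [584.3 222.2 151.3] yaw 0.0 slide [-0.05 -0.01  2.01] roll 0.0 rows 1.2065985181439463
wrist mask 0.72 [319. 218.] 4584 [101. 104. 107.] [583.7 225.2 104. ]
wrist mask 0.55 [261. 342.] 73 [180. 106.  30.] [537.9 119.  104. ]
top mask 0.91 [361. 268.] 500 [199. 199.  92.] [378.  -64.9 104. ]
top mask 0.74 [442. 132.] 550 [83. 85. 86.] [ 634.8 -231.4  104. ]
top mask 0.61 [309. 212.] 472 [195. 141.  75.] [484.3  30.5 104. ]
top mask 0.45 [216. 163.] 193 [82. 83. 85.] [581.6 205.6 104. ]
side mask 0.73 [268. 297.] 1108 [101. 103. 110.] [583.  230.7 104. ]
side mask 0.61 [392. 178.] 328 [191. 177.  13.] [391.3  17.5 104. ]
side mask 0.5 [337. 213.] 141 [223. 137.  12.] [485.5  90.6 104. ]
side mask 0.48 [274. 330.] 4440 [133. 143. 151.] [571.6 278.2 104. ]
```

View pics/w4.png

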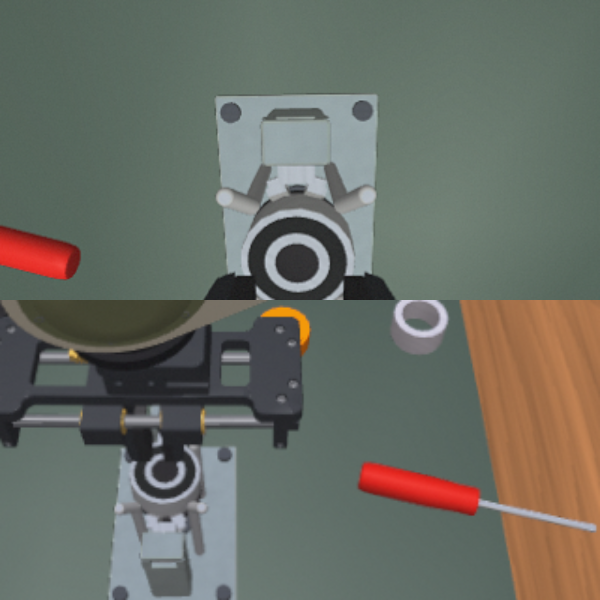

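The bearing sits flat in the mouth on the lips. Now press with closed fingers.

Call:
drive_tool --pt "-0.04 0 0" --pt "-0.04 0 0.2" --pt "-0.04 0 0.5" --pt "-0.04 0 0.8" --pt "-0.04 0 1.0" --pt "-0.04 0 1.1" --pt "-0.04 0 1.2" --pt "-0.04 0 1.3" --pt "-0.04 0 1.4" --pt "-0.04 0 1.5" --roll '[0,0,0,0,0,0,0,0,0,0]'

```text
time_s: 10.02
tool_pos: [584.7, 221.3, 114.5]
ee_rot: [0.707, 0.707, 0.001, 0.0]
wrist_force: [-0.2, -0.5, 5.0]
finger_gap: 0.6
gripper_force: 2.3
```

Call:
drive_tool --pt "0 0 0.1" --pt "0 0 0.2" --pt "0 0 0.3" --pt "0 0 0.4" --pt "0 0 0.5" --pt "0 0 0.6" --pt "0 0 0.7" --roll '[0,0,0,0,0,0,0]'

```text
time_s: 10.6
tool_pos: [584.5, 221.3, 97.0]
ee_rot: [0.707, 0.707, 0.0, 0.0]
wrist_force: [-1.3, -0.5, 7.1]
finger_gap: 0.7
gripper_force: 3.4
```

Call:
drive_tool --pt "0 0 0.1" --pt "0 0 0.2" --pt "0 0 0.3" --pt "0 0 0.4" --pt "0 0 0.45" --pt "0 0 0.5" --pt "0 0 0.5" --pt "0 0 0.5" --roll '[0,0,0,0,0,0,0,0]'

```text
time_s: 11.27
tool_pos: [584.5, 221.3, 84.4]
ee_rot: [0.707, 0.707, 0.0, 0.0]
wrist_force: [-1.5, 0.8, 5.0]
finger_gap: 0.5
gripper_force: 2.7
```

Call:
drive_tool --pt "0 0 0.05" --pt "0 0 0.05" --pt "0 0 -0.3" --pt "0 0 -0.6" --pt "0 0 -1.2" --pt "0 0 -2.5" --pt "0 0 -4.0" --pt "0 0 -4.0" --pt "0 0 -4.0" --roll '[0,0,0,0,0,0,0,0,0]'

```text
time_s: 12.02
tool_pos: [584.8, 221.4, 186.3]
ee_rot: [0.707, 0.707, 0.002, 0.001]
wrist_force: [-0.4, 0.5, -0.5]
finger_gap: 0.4
gripper_force: 0.0
```

```bash
python3 look.py pics/w5.png 76; python3 -c "
from h import *
plan([656.5,-260,130])"
```

```text
t 12.02 pos [584.8 221.4 186.3] yaw 0.01 slide [-0.02 -0.05  3.41] roll 0.0 rows 2.0467358854549733
wrist mask 0.71 [317. 193.] 2418 [ 97. 101. 104.] [583.4 222.5  76. ]
wrist mask 0.66 [317. 167.] 9105 [137. 148. 149.] [583.2 245.9  76. ]
top mask 0.95 [309. 212.] 460 [198. 143.  75.] [487.   31.2  76. ]
top mask 0.73 [360. 268.] 505 [199. 199.  91.] [376.3 -67.7  76. ]
top mask 0.72 [214. 165.] 326 [75. 76. 78.] [582.  215.1  76. ]
top mask 0.64 [443. 133.] 489 [81. 82. 84.] [ 640.8 -240.9   76. ]
side mask 0.67 [269. 300.] 866 [103. 106. 113.] [584.6 222.1  76. ]
side mask 0.56 [390. 174.] 558 [198. 188.  15.] [388.3 -16.2  76. ]
t 12.37 pos [584.  221.2 183.1] yaw 0.0 slide [-19.25   2.9    2.13] roll 0.0 rows 11.738354264694113
```

View pics/w5.png

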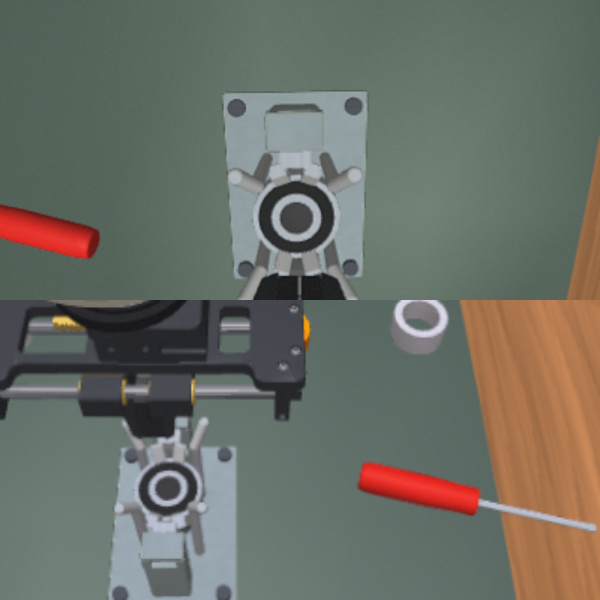

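The first bearing is down under the lips, centred at about (584,222). Next, the second one.

Call:
drive_tool --pt "-19.25 2.9 0" --pt "-19.25 2.9 0" --pt "-19.25 2.9 0" --pt "-19.25 2.9 0" --pt "-19.25 2.9 1.5" --pt "-19.25 2.9 2.1" --pt "-19.25 2.9 2.1" --pt "-19.25 2.9 2.1" --pt "-19.25 2.9 2.1" --pt "-19.25 2.9 2.1" --pt "-19.25 2.9 2.1" --pt "-19.25 2.9 2.1" --roll '[0,0,0,0,0,0,0,0,0,0,0,0]' --hand 100

```text
time_s: 13.37
tool_pos: [656.3, -263.1, 130.3]
ee_rot: [0.708, 0.707, -0.0, -0.001]
wrist_force: [0.0, 0.2, -0.9]
finger_gap: 78.4
gripper_force: 0.0
```

Call:
drive_tool --pt "0 0 0" --pt "0 0 0" --pt "0 0 0" --pt "0 0 0" --roll '[0,0,0,0]'

```text
time_s: 13.7
tool_pos: [657.1, -258.6, 131.9]
ee_rot: [0.707, 0.708, 0.0, -0.0]
wrist_force: [-0.2, -0.1, -0.5]
finger_gap: 87.9
gripper_force: 0.0
```

```bash
python3 - <<'E'
from h import *
cents("wrist",18); plan([656.5,-260,15.5])
E
```

```text
wrist mask 0.75 [319. 197.] 2696 [102. 106. 109.] [ 657.1 -262.5   18. ]
t 13.8 pos [ 657.2 -258.6  132.1] yaw 0.1 slide [-0.05 -0.03  4.66] roll 0.02 rows 2.7958173760070015
```

Call:
drive_tool --pt "-0.1 0 1.5" --pt "-0.1 0 3.0" --pt "-0.1 0 4.0" --pt "-0.1 0 4.5" --pt "-0.1 0 4.64" --pt "-0.1 0 4.64" --pt "-0.1 0 4.64" --roll '[0,0,0,0,0,0,0]'

```text
time_s: 14.38
tool_pos: [657.5, -262.4, 17.0]
ee_rot: [0.707, 0.707, 0.0, 0.001]
wrist_force: [0.4, -0.5, 0.2]
finger_gap: 88.0
gripper_force: 0.0
```

Call:
drive_tool --pt "0 0 0" --pt "0 0 0" --pt "0 0 0" --pt "0 0 0" --pt "0 0 0" --pt "0 0 0" --pt "0 0 0" --pt "0 0 0" --roll '[0,0,0,0,0,0,0,0]' --hand 50 --newtons 30

```text
time_s: 15.05
tool_pos: [656.9, -262.5, 15.7]
ee_rot: [0.707, 0.707, 0.0, 0.0]
wrist_force: [-0.1, 0.4, 1.2]
finger_gap: 51.4
gripper_force: 30.0
```

Call:
drive_tool --pt "0 0 -1.0" --pt "0 0 -2.5" --pt "0 0 -4.0" --pt "0 0 -5.5" --pt "0 0 -6.2" --pt "0 0 -6.2" --roll '[0,0,0,0,0,0]'

```text
time_s: 15.55
tool_pos: [658.1, -263.2, 175.8]
ee_rot: [0.707, 0.707, 0.001, 0.004]
wrist_force: [0.4, -0.2, -0.9]
finger_gap: 51.2
gripper_force: 30.0
```

```bash
python3 - <<'E'
from h import *
cents("wrist",176); plan([584.3,222,170])
E
```

```text
wrist mask 0.96 [320. 253.] 7456 [105. 108. 111.] [ 658.  -260.1  176. ]
wrist mask 0.95 [24.  8.] 838 [177. 166.  36.] [ 531.2 -143.9  176. ]
t 15.65 pos [ 656.6 -262.4  169.5] yaw 0.0 slide [19.37 -2.89 -0.  ] roll 0.0 rows 11.743991095180583
```

Call:
drive_tool --pt "19.37 -2.89 0" --pt "19.37 -2.89 0" --pt "19.37 -2.89 0" --pt "19.37 -2.89 0" --pt "19.37 -2.89 0" --pt "19.37 -2.89 0" --pt "19.37 -2.89 0" --pt "19.37 -2.89 0" --pt "19.37 -2.89 0" --pt "19.37 -2.89 0" --pt "19.37 -2.89 0" --pt "19.37 -2.89 0" --roll '[0,0,0,0,0,0,0,0,0,0,0,0]'

```text
time_s: 16.65
tool_pos: [582.6, 224.7, 167.8]
ee_rot: [0.707, 0.708, -0.002, -0.001]
wrist_force: [0.2, -0.5, -2.0]
finger_gap: 51.0
gripper_force: 30.0
```

Call:
drive_tool --pt "0 0 0" --pt "0 0 0" --pt "0 0 0" --pt "0 0 0" --pt "0 0 0" --roll '[0,0,0,0,0]'

```text
time_s: 17.07
tool_pos: [584.8, 220.4, 170.0]
ee_rot: [0.708, 0.706, -0.0, -0.0]
wrist_force: [0.6, 0.3, -2.1]
finger_gap: 51.2
gripper_force: 30.0
```

```bash
python3 - <<'E'
from h import *
plan([584.3,222,101.5])
E
```

```text
t 17.07 pos [584.8 220.4 170. ] yaw -0.1 slide [ 0.06 -0.02  2.74] roll -0.02 rows 1.6428664847890113
```

Call:
drive_tool --pt "0.03 0 0.5" --pt "0.03 0 1.0" --pt "0.03 0 1.5" --pt "0.03 0 1.8" --pt "0.03 0 2.1" --pt "0.03 0 2.3" --pt "0.03 0 2.3" --roll '[0,0,0,0,0,0,0]'

```text
time_s: 17.65
tool_pos: [584.3, 222.1, 112.2]
ee_rot: [0.707, 0.707, -0.001, -0.0]
wrist_force: [-0.0, 0.6, -2.8]
finger_gap: 51.1
gripper_force: 30.0
```

Call:
drive_tool --pt "0 0 0.15" --pt "0 0 0.3" --pt "0 0 0.42" --pt "0 0 0.42" --pt "0 0 0.42" --roll '[0,0,0,0,0]'

```text
time_s: 18.07
tool_pos: [584.5, 222.5, 102.5]
ee_rot: [0.707, 0.707, -0.0, -0.0]
wrist_force: [-0.0, -0.6, -1.0]
finger_gap: 51.4
gripper_force: 30.0
```

Call:
drive_tool --pt "0 0 0.04" --pt "0 0 0.04" --roll '[0,0]'

```text
time_s: 18.23
tool_pos: [584.6, 222.5, 101.6]
ee_rot: [0.707, 0.707, 0.0, 0.0]
wrist_force: [0.0, 0.3, -1.1]
finger_gap: 51.3
gripper_force: 30.0
```

Call:
drive_tool --pt "0 0 0" --pt "0 0 0" --pt "0 0 0" --pt "0 0 0" --pt "0 0 0" --pt "0 0 0" --roll '[0,0,0,0,0,0]' --hand 80

```text
time_s: 18.73
tool_pos: [584.6, 222.5, 101.6]
ee_rot: [0.707, 0.707, 0.0, 0.0]
wrist_force: [-0.3, -0.7, 0.5]
finger_gap: 70.7
gripper_force: 0.0
```

Call:
drive_tool --pt "0 0 -0.5" --pt "0 0 -1.2" --pt "0 0 -2.0" --pt "0 0 -2.0" --pt "0 0 -2.0" --roll '[0,0,0,0,0]'

```text
time_s: 19.15
tool_pos: [585.0, 222.6, 152.9]
ee_rot: [0.707, 0.707, 0.001, 0.001]
wrist_force: [0.3, -0.5, 0.1]
finger_gap: 70.6
gripper_force: 0.0
```

Call:
drive_tool --pt "0 0 0" --pt "0 0 0" --pt "0 0 0" --pt "0 0 0" --pt "0 0 0" --pt "0 0 0" --pt "0 0 0" --pt "0 0 0" --pt "0 0 0" --pt "0 0 0" --pt "0 0 0" --pt "0 0 0" --roll '[0,0,0,0,0,0,0,0,0,0,0,0]' --hand 0

```text
time_s: 20.15
tool_pos: [584.6, 222.5, 151.6]
ee_rot: [0.707, 0.707, 0.0, 0.0]
wrist_force: [0.0, 0.3, -0.4]
finger_gap: 0.6
gripper_force: 0.0
```

```bash
python3 look.py pics/w6.png 104; python3 -c "
from h import *
plan([584.3,221.3,113])"
```

```text
t 20.15 pos [584.6 222.5 151.6] yaw 0.01 slide [-0.06 -0.02  2.02] roll 0.0 rows 1.2132003619504685
wrist mask 0.91 [318. 212.] 3439 [100. 103. 106.] [583.3 230.  104. ]
wrist mask 0.47 [313. 182.] 160 [134. 138. 142.] [580.5 250.7 104. ]
top mask 0.9 [360. 268.] 484 [200. 200.  92.] [377.7 -64.5 104. ]
top mask 0.8 [309. 212.] 480 [198. 143.  75.] [485.7  30.8 104. ]
top mask 0.67 [216. 163.] 197 [83. 84. 85.] [581.8 205.  104. ]
top mask 0.39 [216. 177.] 22 [90. 90. 92.] [554.5 206.  104. ]
side mask 0.96 [268. 297.] 984 [101. 103. 110.] [581.8 231.6 104. ]
side mask 0.82 [392. 178.] 380 [183. 171.  18.] [391.3  17.5 104. ]
side mask 0.77 [337. 212.] 135 [231. 142.  11.] [485.1  88.9 104. ]
side mask 0.58 [277. 310.] 50 [145. 149. 160.] [569.  250.4 104. ]
t 20.5 pos [584.5 222.5 151.6] yaw 0.01 slide [-0.05 -0.01  1.54] roll 0.0 rows 0.9249278687772007
```

View pics/w6.png

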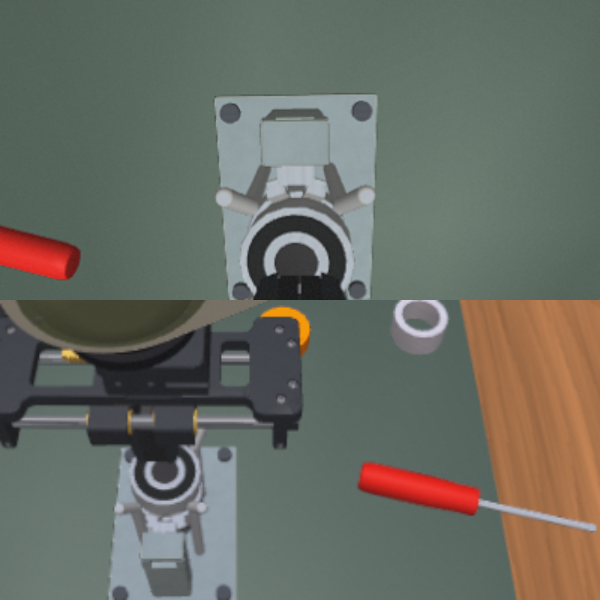

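The second bearing lies flat in the mouth, as the first did. Pressing.

Call:
drive_tool --pt "-0.05 0 0" --pt "-0.05 0 0.2" --pt "-0.05 0 0.5" --pt "-0.05 0 0.8" --pt "-0.05 0 1.0" --pt "-0.05 0 1.1" --pt "-0.05 0 1.2" --pt "-0.05 0 1.3" --pt "-0.05 0 1.4" --pt "-0.05 0 1.5" --roll '[0,0,0,0,0,0,0,0,0,0]'

```text
time_s: 21.33
tool_pos: [585.0, 221.3, 114.8]
ee_rot: [0.707, 0.707, 0.001, 0.0]
wrist_force: [-1.4, -0.0, 6.2]
finger_gap: 0.4
gripper_force: 3.3
```

Call:
drive_tool --pt "0 0 0.1" --pt "0 0 0.2" --pt "0 0 0.3" --pt "0 0 0.4" --pt "0 0 0.5" --pt "0 0 0.6" --pt "0 0 0.7" --roll '[0,0,0,0,0,0,0]'

```text
time_s: 21.92
tool_pos: [585.0, 221.4, 97.3]
ee_rot: [0.707, 0.707, 0.001, 0.0]
wrist_force: [-0.8, 1.3, 6.1]
finger_gap: 0.3
gripper_force: 3.2
```

Call:
drive_tool --pt "0 0 0.1" --pt "0 0 0.2" --pt "0 0 0.3" --pt "0 0 0.4" --pt "0 0 0.48" --pt "0 0 0.54" --pt "0 0 0.54" --pt "0 0 0.54" --roll '[0,0,0,0,0,0,0,0]'

```text
time_s: 22.58
tool_pos: [585.0, 221.4, 83.4]
ee_rot: [0.707, 0.707, 0.001, 0.0]
wrist_force: [2.6, 0.4, 4.7]
finger_gap: 0.5
gripper_force: 2.5
```

Call:
drive_tool --pt "0 0 0.03" --pt "0 0 0.03" --pt "0 0 -0.3" --pt "0 0 -0.6" --pt "0 0 -1.2" --pt "0 0 -2.5" --pt "0 0 -4.0" --pt "0 0 -4.0" --pt "0 0 -4.0" --pt "0 0 -4.0" --pt "0 0 -4.0" --roll '[0,0,0,0,0,0,0,0,0,0,0]'

```text
time_s: 23.5
tool_pos: [583.8, 221.0, 181.6]
ee_rot: [0.707, 0.707, -0.001, -0.001]
wrist_force: [0.0, 0.5, 0.0]
finger_gap: 0.6
gripper_force: 0.0
```

```bash
python3 look.py pics/w7.png 76
```

```text
t 23.5 pos [583.8 221.  181.6] yaw 0.0 slide [0.   0.02 3.22] roll 0.0 rows 1.9319624102215731
wrist mask 0.75 [320. 195.] 2577 [ 99. 102. 105.] [583.5 222.3  76. ]
top mask 0.88 [308. 211.] 454 [199. 144.  75.] [487.7  31.5  76. ]
top mask 0.74 [215. 165.] 281 [75. 75. 77.] [582.6 214.9  76. ]
side mask 0.8 [389. 174.] 553 [196. 186.  16.] [388.8 -16.   76. ]
side mask 0.67 [270. 300.] 926 [104. 107. 114.] [583.3 223.1  76. ]
side mask 0.42 [281. 320.] 30 [105. 105. 108.] [565.4 252.9  76. ]
```

View pics/w7.png

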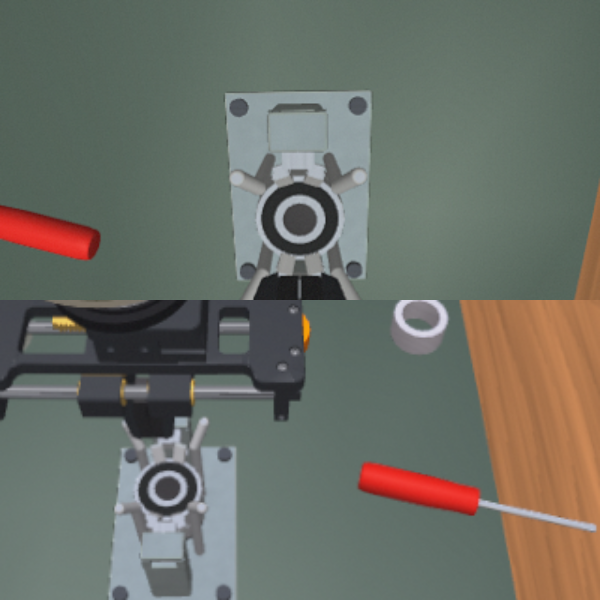

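The second bearing is also flat under the lips, at the same place and height as the first was. The arm is clear.

```bash
python3 -c "
from h import *
print(hand_in())"
```

```text
the job is handed in; nothing more can be done
None
```

Both 52 mm bearings are loaded in the magazine, and the last pictures show the top one flat under the lips with the arm clear. I handed the job in at about 23.7 s; no verdict came back.

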